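# Isolate the switch box and take its snap cover off

### The arm

A 6-joint arm with a two-finger parallel gripper is mounted at the origin on the work surface. World frame = base frame: x ahead of the robot, y to its left, z up, the work surface at z = 0. Lengths are in m, angles in rad, forces in N, time in s.
With the tool pointing down it reaches from about 0.3 to 0.75 m from the base axis. Payload 8.5 kg.
Tool frame: the origin (TCP) lies on the centre line of the jaws, within the pads' length; the fingertips stand arm.tip_extent ahead of it and the grasp point (between the pads) lies 3 mm ahead of it (arm.tip_extent is the distance from the TCP to the fingertips, in m); x points along the fingers, y is the direction in which the jaws open and shut, and the axes are right-handed (so a half turn about x gives the same grasp; the last joint's range is limited). The gripper opens to 85 mm and grips with 20 to 120 N. Pads are 22 mm wide; open, the fingers measure 114 mm over their backs; the gripper's body (76 mm by 85 mm) begins 54 mm behind the grasp point. The pads swing forward as they close: fully open they stand 13 mm farther back than shut.
Start: joints at [0.969, 0.381, 1.297, -0, 1.464, -0.215], TCP at [0.207, 0.509, 0.253] pointing down, gripper open.
Joint ranges: [-3.11, 3.11], [-0.89, 2.33], [0.22, 2.48], [-1.42, 4.56], [0.17, 2.85], [-2.88, 2.88]. Speed limits (rad/s): [2.39, 2.39, 3.14, 3.14, 3.14, 3.14].

### API

Orientations are given as [roll, pitch, yaw] about the fixed x, y, z axes, in that order (R = Rz(yaw) Ry(pitch) Rx(roll)).
In Python, from bench import arm, cams gives the robot as it stands.
- The arm moves only by the shell command python3 -m jog 'ROWS' [FORCE]. ROWS is JSON, a list of rows, each an object with "linear": the shift along the tool's x, y, z in mm, a list of three; "delta_rot": the turn, a rotation vector about the tool's x, y, z in rad, a list of three; "hand": the opening, from 0 (shut) to 1 (fully open). In form: [{"linear": [tx, ty, tz], "delta_rot": [rx, ry, rz], "hand": hand}, ...]. A call has 1 to 8 rows; each row is the pose to reach, as a shift and turn from the pose commanded when the call began, along the tool's axes at that moment; what a row does not reach only later rows make up. A row lasts 1/8 s, in which the tool goes at most 62.5 mm and 10.7 degrees, less where a joint would pass 70% of its speed; a pose out of reach is approached as far as the arm can. A call with a gripper value outside its range is refused whole. The fingers move at their own pace and stop on an object; FORCE is the grip in N (left out, the last holds). Time passes only in rows, so rows that repeat a pose let the fingers close. It gives the time, the measured TCP pose, the force and the opening at its end, in the units of the state.
- arm.sense(): the state, without advancing time (a new reading comes with each control period).
- cams.get_image(name): name is "side" or "top" or "wrist"; returns (picture, depth): 420x560x3 uint8, blue, green, red; 420x560 float32, m along the optical axis (not along the pixel's ray), 0 where there is no reading.
- cams.calibration(name): a dict with "fx", "fy", "cx", "cy" (pixels), "origin" and "rotation" of the camera in the world; the wrist camera has in their place "mount" (4x4, takes a point from camera to tool coordinates, whose origin is the TCP and whose axes are the tool frame's). Camera axes: x right, y up, looking along -z (the intrinsics and any distortion apply to the point x, -y, -z); pixel columns grow to the right and rows downward; lengths in m; the calibration is good to about 2 mm. A picture is of the moment at which its call begins: read the wrist's pose just before it. calibration takes no time and is no camera call.
- arm.sign_off(): hands the job in, once; it reports no verdict.
The state is a dict: "time_s": time; "joints": joint angles; "joint_velocities": joint speeds; "tau": joint torques, N m; "tcp_pos": TCP position; "ee_rot": TCP orientation; "ft_force": force on the tool from outside, world axes, zero at the start; "wrist_torque": the same for the moment, N m; "opening": finger opening in m.
Only numpy, scipy, OpenCV 4.12 (cv2) and the standard library are available. Lean on these libraries where they do the work, as an engineer would, in place of code of your own. Each camera call takes 0.05 s, during which the arm holds its last target.

### The job

Switch the box on the bench off: push its spring knob in, turn it clockwise past the safety stop (without forcing it) until it will go no further, and let it spring back up. Only then squeeze the cover's two snap tabs towards each other, lift the cover straight off, and set it down flat, right way up, in the shallow metal tray without dropping it. Leave the other things on the bench where they are.

Things in the scene. Friction and masses are not known exactly. Their poses are not given: they have to be found in the camera images.
- enclosure: grey steel switch box on its back, fixed to the bench: 150 (x) x 260 (y) x 60 (z) mm, origin at the centre of its underside. The knob's upright axis is at y = -70 mm, the cover's centre at y = +65 mm (both x = 0). A small steel ear (the safety stop) stands on the top face beside the knob, 29 to 45 mm from its axis on the (-x, -y) side, 22 mm high.
- knob_grip (a point): middle of the knob's grip bar, on the knob's axis, 48 mm above the box's top when up; turns with the knob. The black bar is 14 mm thick (along this point's x), 46 long (y), 24 high (12 above and below this point), on a black drum 56 mm in diameter, 24 high, that may be pushed on. A steel pin on the drum's side at -y runs against the ear unless the knob is pushed in.
- spindle (a joint): how far the knob is pushed in, m: 0 up, 0.010 fully in. Spring: 6 N at 0, 11 N at 0.010; it comes back up when let go. At least 0.008 is needed to pass the safety stop.
- knob (a joint): turn of the knob, rad, growing clockwise seen from above. 0 to 0.15 at the start (on); not pushed in, it is stopped at about 0.32; kept pushed in from before there until beyond 0.9 it passes under the stop; 1.25 is the end of its travel (off). It stays where it is left (friction 0.04 N m; do not force it over the stop).
- cover: loose bare-steel cover plate, 110 (x) x 100 (y) x 4 mm, 0.15 to 0.35 kg with its tabs, lying over the opening of the box; origin at the centre of the plate's underside (60 mm above the bench when in place), z up, axes along the box's. Two ribs under it reach 13 mm down (it stands on them when set down) and locate it in the opening with about 1.5 mm of play.
- cover_grip (a point): point midway between the cover's two upright black snap tabs, 21 mm above the cover's origin, same axes. The tabs face each other across x, outer faces 52 mm apart when free, 38 mm when both are fully in; each 24 mm wide (y), 4 thick, top 34 mm above the cover's origin. Squeeze across x here. Hooks at their feet catch under the box's top until pressed in.
- tab_near (a joint): how far the snap tab on the cover's -x side is pressed in (towards +x), m: 0 free, 0.007 fully in. Spring: 4 N at 0, 7.5 N fully in. Its hook is free of the box from about 0.004 to 0.006 depending on the cover's play: press it fully.
- tab_far (a joint): the same for the snap tab on the cover's +x side (pressed in towards -x).
- tray_in (a point): centre of the inner floor of the shallow aluminium tray, 4 mm above the bench, z up; the tray is fixed, inside 192 (x) x 162 (y) mm, walls 4 mm thick, rim 18 mm above this floor. With the cover standing on its ribs here the cover's origin is 13 mm above this point.
- bracket: bystander: dark steel angle bracket, 100 x 70 x 70 mm, origin at the centre of its underside; leave alone.
- tape_measure: bystander: black tape measure, 70 x 40 x 66 mm, origin at the centre of its underside; leave alone.
- hammer: bystander: hammer lying on the bench, handle to its -x, about 300 mm long; leave alone.
- cover_seat (a point): point fixed to the box where the cover's origin lies when the cover is in place (top face of the box, y = +65 mm).
Mind the look-alikes: they are no part of the job. What is shaped like the cover but pink is not meant.

How it is judged:
On the way, in this order (a step that is already met when the one before it is completed fails the run):
1. the knob is turned past its stop to off and has sprung back up, the cover still on (value of joint knob above 1.1 rad and value of joint spindle below 0.003 m and distance between cover and cover_seat below 0.012 m), for 0.2 s.
2. the cover is unsnapped and lifted clear above the box (z of cover in the frame of enclosure above 0.085 m and angle between cover's own z axis and vertical below 0.5 rad), for 0.1 s.
At the end, for the whole second after the job is handed in: the knob is at off (turned at least 1.1 of its 1.25 rad) and back up (within 3 mm); the cover stands flat (within 0.08 rad), right way up, on the tray's floor (its origin 9 to 17 mm above the floor's centre point and within 48 mm of it sideways), at rest and let go (value of joint knob above 1.1 rad and value of joint spindle below 0.003 m and horizontal distance between cover and tray_in below 0.048 m and z of cover in the frame of tray_in between 0.009 and 0.017 m and angle between cover's own z axis and vertical below 0.08 rad and linear speed of cover below 0.02 m/s); the robot touches nothing.
It fails at once if the knob is forced over its safety stop without being pushed in (value of joint knob between 0.5 and 0.75 rad and value of joint spindle below 0.005 m).
It fails at once if the cover is lifted while the knob is not yet off (distance of cover from where it was at the start of the episode above 0.015 m and value of joint knob below 1 rad).
It fails at once if the cover is dropped or thrown (contact force between cover and the fingers below 0.05 N and linear speed of cover above 0.6 m/s).
It fails at once if the bracket, tape measure or hammer is moved by more than 30 mm (distance of any of bracket, tape_measure, hammer from where it was at the start of the episode above 0.03 m).
It also fails if it takes over 48 s, if anything falls off the work surface, if the arm or the gripper's body presses on something with over 40 N, if the wrist force passes 120 N, or if a joint passes its speed limit or range.

## Working session

There is one attempt and no reset: what is moved stays moved. The work goes in short steps, Python scripts to look and compute and a shell command to move; the robot and the scene stay as the last step left them, time stands still between calls to the robot, and variables do not carry over. Pictures are saved under pics/ and viewed, and the job is handed in when it is done.

```bash
ls -la; mkdir -p pics; cat > h.py <<'E'
import numpy as np,cv2
from bench import arm,cams
from scipy.spatial.transform import Rotation as R
def T_tool(s):
    T=np.eye(4);T[:3,:3]=R.from_euler('xyz',s['ee_rot']).as_matrix();T[:3,3]=s['tcp_pos'];return T
def campose(name,s=None):
    c=cams.calibration(name)
    if name=='wrist':
        T=T_tool(s)@np.array(c['mount'])
    else:
        T=np.eye(4);T[:3,:3]=np.array(c['rotation']);T[:3,3]=c['origin']
    return c,T
def ray(c,T,u,v):
    d=np.array([(u-c['cx'])/c['fx'],-(v-c['cy'])/c['fy'],-1.0])
    return T[:3,3],T[:3,:3]@d
def onplane(c,T,u,v,z):
    o,d=ray(c,T,u,v);return o+d*(z-o[2])/d[2]
def bydepth(c,T,u,v,dep):
    o,d=ray(c,T,u,v);return o+d*dep
def proj(c,T,p):
    q=T[:3,:3].T@(np.array(p)-T[:3,3]);return c['cx']+c['fx']*q[0]/-q[2],c['cy']+c['fy']*q[1]/q[2]
def cloud(c,T,dep):
    v,u=np.mgrid[:dep.shape[0],:dep.shape[1]]
    d=np.stack([(u-c['cx'])/c['fx'],-(v-c['cy'])/c['fy'],-np.ones_like(u,float)],-1)*dep[...,None]
    return d@T[:3,:3].T+T[:3,3]
def snap(name,tag):
    s=arm.sense();im,d=cams.get_image(name);cv2.imwrite(f'pics/{tag}.png',im);np.savez(f'pics/{tag}.npz',im=im,d=d,pos=s['tcp_pos'],rot=s['ee_rot']);return s,im,d
def load(name,tag):
    f=np.load(f'pics/{tag}.npz');s=dict(tcp_pos=f['pos'],ee_rot=f['rot']);c,T=campose(name,s);return f['im'],f['d'],c,T
E
python3 - <<'E'
from h import *
s=arm.sense();print(s);print(arm.tip_extent)
for n in ['side','top','wrist']:
    print(n,cams.calibration(n)); snap(n,n+'0')
E
```

```text
total 12
drwxr-xr-x  3 agent agent 4096 Dec  7 02:28 .
drwxr-xr-x 23 root  root  4096 Dec  7 02:28 ..
drwxr-xr-x  2 agent agent 4096 Dec  7 02:28 pics
{'time_s': 0.0, 'joints': array([ 9.68681952e-01,  3.81212891e-01,  1.29828589e+00,  2.56061390e-05,
        1.46360381e+00, -2.15273359e-01]), 'joint_velocities': array([-0.00015041, -0.00077806,  0.00036941, -0.00035898, -0.00069247,
        0.00084722]), 'tau': array([ 2.40371068e-03, -4.48463380e+01, -2.31281787e+01, -6.47265188e-05,
        4.74908113e-03, -2.42067290e-05]), 'tcp_pos': array([0.20732265, 0.50913816, 0.25269421]), 'ee_rot': array([-1.80292643,  1.56928618, -2.1897702 ]), 'ft_force': array([0.22980458, 0.08732426, 0.39140879]), 'wrist_torque': array([-0.01266314, -0.01737617,  0.00267282]), 'opening': 0.08516188396799249}
0.022
side {'fx': 481.69064915314993, 'fy': 481.69064915314993, 'cx': 284.67650745421975, 'cy': 211.51860258220324, 'origin': array([ 0.11782065, -0.67422472,  0.78126237]), 'rotation': array([ 0.87899484,  0.02168743, -0.57390961])}
top {'fx': 480.6051773468091, 'fy': 480.6051773468091, 'cx': 269.2803746841643, 'cy': 210.56659309221095, 'origin': array([0.41770329, 0.0200144 , 1.03930243]), 'rotation': array([ 0.12018134, -0.02485931, -1.56632746])}
wrist {'fx': 331.02336139777594, 'fy': 331.02336139777594, 'cx': 280.7526087754769, 'cy': 213.99175896071006, 'mount': array([[ 2.69452489e-04,  2.94235490e-01, -9.55732915e-01,
        -1.20778767e-01],
       [ 9.99998544e-01, -1.68971112e-03, -2.38268326e-04,
        -6.94845103e-04],
       [-1.68501953e-03, -9.55731459e-01, -2.94235516e-01,
        -7.45241009e-02],
       [ 0.00000000e+00,  0.00000000e+00,  0.00000000e+00,
         1.00000000e+00]])}
```

```bash
sed -i "s/T\[:3,:3\]=np.array(c\['rotation'\])/T[:3,:3]=R.from_euler('xyz',c['rotation']).as_matrix()/" h.py; grep -n rotation h.py
```

```text
11:        T=np.eye(4);T[:3,:3]=R.from_euler('xyz',c['rotation']).as_matrix();T[:3,3]=c['origin']
```

View pics/top0.png

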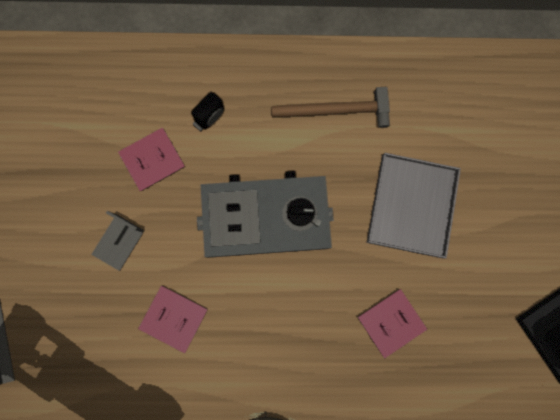

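View pics/side0.png

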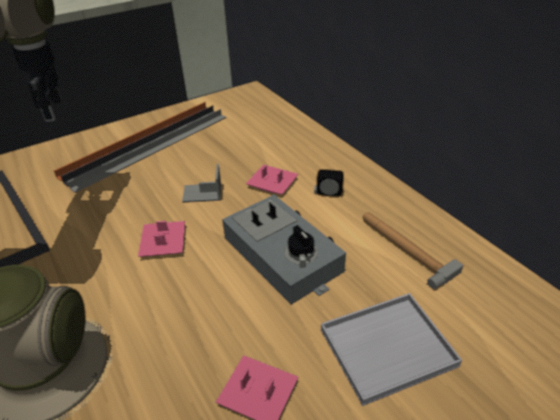

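View pics/wrist0.png

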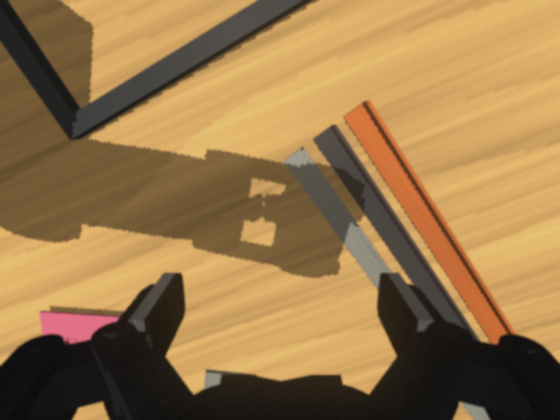

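```bash
python3 - <<'E'
from h import *
im,d,c,T=load('top','top0'); P=cloud(c,T,d)
np.set_printoptions(precision=4,suppress=True)
for n,(u,v) in dict(bench=(330,290),boxtop=(265,200),boxtop2=(300,245),cover=(245,217),tab1=(233,207),tab2=(235,228),knob=(301,212),drum=(293,205),ear=(317,222),trayfl=(413,205),trayrim=(369,205)).items():
    print(n,P[v,u])
# top-face mask by height
z=P[...,2]
m=((z>0.05)&(z<0.068)).astype(np.uint8); m[:,:190]=0;m[:,345:]=0
m=cv2.morphologyEx(m,cv2.MORPH_OPEN,np.ones((5,5)))
cs=cv2.findContours(m,0,2)[0]; k=max(cs,key=cv2.contourArea)
pts=np.array([onplane(c,T,u,v,0.06)[:2] for u,v in k[:,0]],np.float32)
print('box',cv2.minAreaRect(pts))
# tray: outer contour by colour
g=im[...,:].astype(int); sat=g.max(2)-g.min(2)
m=((sat<25)&(g.max(2)>60)).astype(np.uint8);m[:,:350]=0;m[:,470:]=0;m[:140]=0;m[265:]=0
k=max(cv2.findContours(m,0,2)[0],key=cv2.contourArea)
pts=np.array([onplane(c,T,u,v,0.022)[:2] for u,v in k[:,0]],np.float32)
print('tray',cv2.minAreaRect(pts))
# black: tabs and knob
m=(g.max(2)<32).astype(np.uint8)
m2=m.copy();m2[:,:195]=0;m2[:,340:]=0;m2[:180]=0;m2[255:]=0
for k in cv2.findContours(m2,0,2)[0]:
    if cv2.contourArea(k)>15: print('black',cv2.boundingRect(k),cv2.minAreaRect(k), np.median(z[cv2.drawContours(np.zeros_like(m),[k],-1,1,-1)>0]))
cv2.imwrite('pics/crop_top.png',cv2.resize(im[165:265,190:345],None,fx=5,fy=5,interpolation=cv2.INTER_CUBIC))
ims,ds,cs_,Ts=load('side','side0')
cv2.imwrite('pics/crop_side.png',cv2.resize(ims[190:300,215:350],None,fx=5,fy=5,interpolation=cv2.INTER_CUBIC))
E
```

```text
bench [ 0.3729 -0.1363 -0.0008]
boxtop [0.5577 0.0051 0.062 ]
boxtop2 [ 0.4661 -0.0671  0.0563]
cover [0.522  0.0457 0.0647]
tab1 [0.5423 0.0704 0.0645]
tab2 [0.4968 0.0644 0.0949]
knob [ 0.5266 -0.0636  0.1196]
drum [ 0.5435 -0.0501  0.0938]
ear [ 0.5113 -0.0995  0.0792]
trayfl [ 0.5577 -0.3204  0.0026]
trayrim [ 0.5576 -0.2246 -0.0024]
box ((0.525941789150238, 0.0037518590688705444), (0.15024596452713013, 0.2598091661930084), 4.376002788543701)
tray ((0.5559307932853699, -0.315373957157135), (0.17380301654338837, 0.2012334167957306), 78.73591613769531)
black (229, 225, 12, 6) ((234.5, 227.5), (5.0, 11.0), 90.0) 0.07738158991897676
black (227, 204, 13, 7) ((233.0, 207.0), (6.0, 12.0), 90.0) 0.06594209320986422
black (287, 199, 27, 27) ((300.0, 212.0), (26.0, 26.0), 90.0) 0.09660132606348859
```

View pics/crop_top.png

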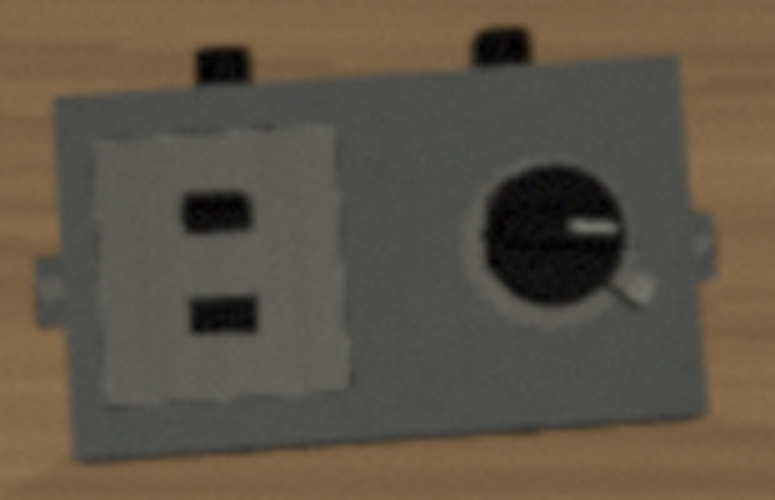

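View pics/crop_side.png

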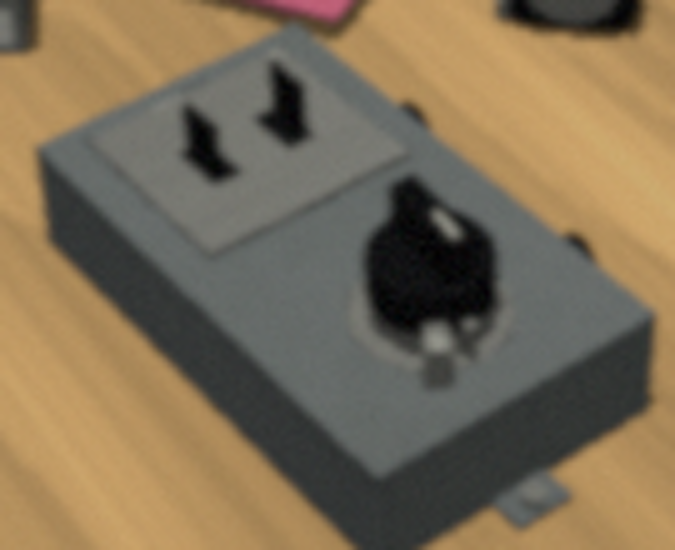

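```bash
python3 - <<'E'
from h import *
np.set_printoptions(precision=4,suppress=True)
s=arm.sense();T=T_tool(s);print(T)
ty=T[:3,1];print('tool y az',np.arctan2(ty[1],ty[0]))
import bench;print([x for x in dir(arm) if x[0]!='_'])
E
```

```text
[[-0.0006  0.3772  0.9261  0.2074]
 [-0.001   0.9261 -0.3772  0.5092]
 [-1.     -0.0011 -0.0002  0.2529]
 [ 0.      0.      0.      1.    ]]
tool y az 1.1839728475831626
['PlanningError', 'sense', 'sign_off', 'tip_extent']
```

```bash
python3 -m jog '[{"linear":[-7,-20,30],"delta_rot":[0.1,0,0],"hand":1},{"linear":[-7,-55,75],"delta_rot":[0.3,0,0],"hand":1},{"linear":[-7,-90,125],"delta_rot":[0.45,0,0],"hand":1},{"linear":[-7,-130,175],"delta_rot":[0.6,0,0],"hand":1},{"linear":[-7,-165,225],"delta_rot":[0.75,0,0],"hand":1},{"linear":[-7,-200,275],"delta_rot":[0.9,0,0],"hand":1},{"linear":[-7,-235,325],"delta_rot":[1.05,0,0],"hand":1},{"linear":[-7,-270,370],"delta_rot":[1.18,0,0],"hand":1}]'
```

```text
time_s: 1.15
tcp_pos: [0.4491, 0.1178, 0.2602]
ee_rot: [-2.77, 1.571, 1.941]
ft_force: [0.2, -0.1, -0.0]
opening: 0.0855
```

```bash
python3 -m jog '[{"linear":[0,35,55],"delta_rot":[0,0,0],"hand":1},{"linear":[0,65,100],"delta_rot":[0,0,0],"hand":1},{"linear":[0,77,120],"delta_rot":[0,0,0],"hand":1},{"linear":[0,77,120],"delta_rot":[0,0,0],"hand":1},{"linear":[0,77,120],"delta_rot":[0,0,0],"hand":1}]'
python3 - <<'E'
from h import *
s,im,d=snap('wrist','w1');print(T_tool(s),s['joints'],s['ft_force'])
E
```

```text
time_s: 1.78
tcp_pos: [0.5251, 0.0012, 0.2604]
ee_rot: [-2.315, 1.57, 2.402]
ft_force: [-1.2, 0.6, 0.4]
opening: 0.0854
[[-4.36895059e-04  9.99986964e-01  5.08736835e-03  5.25087071e-01]
 [ 3.98213954e-04  5.08754240e-03 -9.99986979e-01  1.21255336e-03]
 [-9.99999825e-01 -4.34863509e-04 -4.00431485e-04  2.60365662e-01]
 [ 0.00000000e+00  0.00000000e+00  0.00000000e+00  1.00000000e+00]] [-2.23507601e-01  3.31853781e-01  1.35233143e+00  2.93337079e-04
  1.45792174e+00 -2.28628194e-01] [-1.20265439  0.64547902  0.38666625]
```

View pics/w1.png

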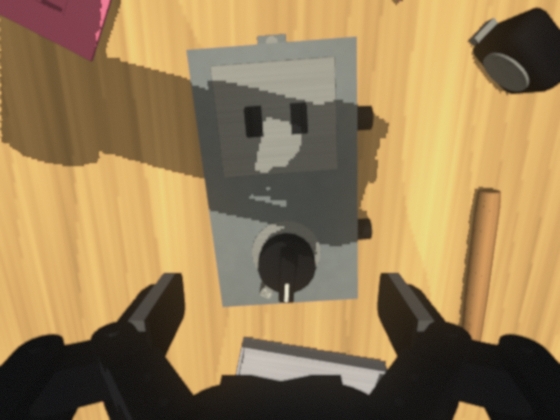

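```bash
python3 - <<'E'
from h import *
np.set_printoptions(precision=4,suppress=True)
im,d,c,T=load('wrist','w1');P=cloud(c,T,d)
cv2.imwrite('pics/w1k.png',cv2.resize(im[215:310,230:345],None,fx=6,fy=6,interpolation=cv2.INTER_CUBIC))
cv2.imwrite('pics/w1c.png',cv2.resize(im[40:190,190:350],None,fx=4,fy=4,interpolation=cv2.INTER_CUBIC))
z=P[...,2]
m=((z>0.108)&(z<0.13)).astype(np.uint8); m[:,:230]=0;m[:,345:]=0;m[:215]=0;m[310:]=0
q=P[m>0];print('bar',len(q),q.mean(0),cv2.minAreaRect(q[:,:2].astype(np.float32)),np.median(q[:,2]))
m=((z>0.076)&(z<0.108)); m[:,:200]=0;m[:,345:]=0;m[:40]=0;m[200:]=0
l=cv2.connectedComponentsWithStats(m.astype(np.uint8))
for i in range(1,l[0]):
    if l[2][i,4]>20:
        q=P[l[1]==i];print('tab',l[2][i],q.mean(0),q.min(0),q.max(0))
m=((z>0.05)&(z<0.07)).astype(np.uint8);m[:,:180]=0;m[:,370:]=0;m[320:]=0
k=max(cv2.findContours(m,0,2)[0],key=cv2.contourArea)
q=P[k[:,0,1],k[:,0,0]];print('box',cv2.minAreaRect(q[:,:2].astype(np.float32)),np.median(P[m>0][:,2]))
for uv in [(230,65),(230,190),(320,190),(220,290)]: print(uv,P[uv[1],uv[0]])
E
```

```text
bar 814 [ 0.5309 -0.0622  0.1193] ((0.5309167504310608, -0.06496499478816986), (0.04625634104013443, 0.013994567096233368), 87.89774322509766) 0.11991308083271576
tab [300 103   8  30 187] [0.5441 0.0711 0.0919] [0.5415 0.0595 0.0761] [0.5475 0.0828 0.0959]
tab [243 108  10  29 199] [0.4969 0.0674 0.0912] [0.493  0.0558 0.076 ] [0.4993 0.0786 0.0954]
box ((0.5254449844360352, 0.004113614559173584), (0.15051451325416565, 0.2607896029949188), 4.504026889801025) 0.060659484614648346
(230, 65) [0.4799 0.1147 0.0644]
(230, 190) [0.4749 0.0011 0.06  ]
(320, 190) [0.5644 0.0017 0.0596]
(220, 290) [ 0.4598 -0.1105  0.0606]
```

View pics/w1k.png

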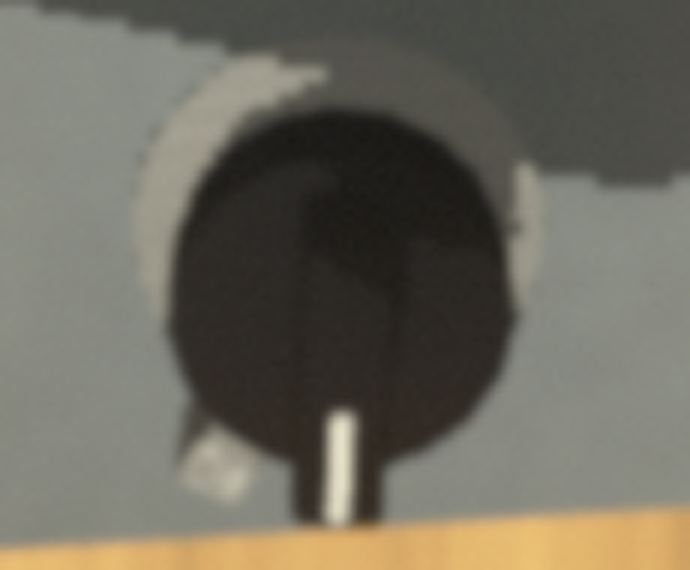

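View pics/w1c.png

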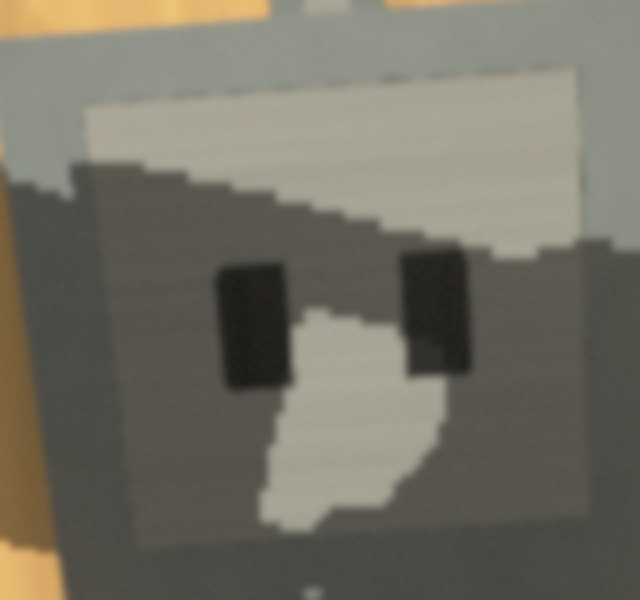

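```bash
python3 -m jog '[{"linear":[20,2,20],"delta_rot":[0.02,0,0],"hand":0.7},{"linear":[60,4,50],"delta_rot":[0.04,0,0],"hand":0.6},{"linear":[95,6,66],"delta_rot":[0.042,0,0],"hand":0.5},{"linear":[100,6,66],"delta_rot":[0.042,0,0],"hand":0.5},{"linear":[100,6,66],"delta_rot":[0.042,0,0],"hand":0.5},{"linear":[100,6,66],"delta_rot":[0.042,0,0],"hand":0.5}]' 30
python3 - <<'E'
from h import *
np.set_printoptions(precision=4,suppress=True)
s,im,d=snap('wrist','w2');print(T_tool(s),s['joints'],s['ft_force'])
c,T=campose('wrist',s);P=cloud(c,T,d);z=P[...,2]
m=((z>0.112)&(z<0.128)&(abs(P[...,0]-.531)<.035)&(abs(P[...,1]+.065)<.035)&(d>0))
q=P[m];print(len(q),q.mean(0),cv2.minAreaRect(q[:,:2].astype(np.float32)),np.median(q[:,2]))
E
```

```text
time_s: 2.58
tcp_pos: [0.5325, -0.0651, 0.1619]
ee_rot: [1.306, 1.568, -0.302]
ft_force: [0.7, -0.2, 0.7]
opening: 0.0425
[[ 0.0026  0.9993 -0.0367  0.5325]
 [-0.0008 -0.0367 -0.9993 -0.0651]
 [-1.      0.0026  0.0007  0.1619]
 [ 0.      0.      0.      1.    ]] [-0.3426  0.4415  1.4835  0.0001  1.2139 -0.3059] [ 0.6722 -0.1542  0.7206]
2090 [ 0.531  -0.0631  0.1198] ((0.5309098362922668, -0.06517189741134644), (0.04620570316910744, 0.013988185673952103), 87.76647186279297) 0.11998614016170948
```

View pics/w2.png

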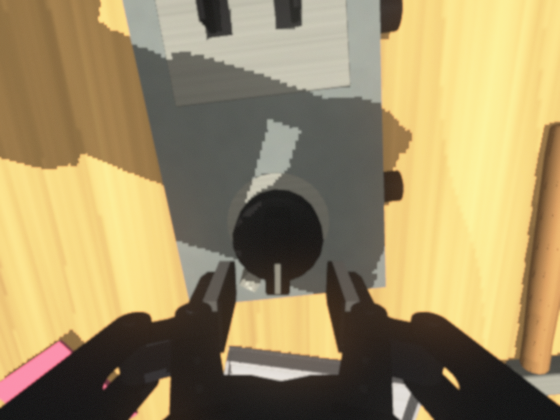

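```bash
python3 -m jog '[{"linear":[20,-1.5,0.5],"delta_rot":[0.002,0,0],"hand":0.5},{"linear":[36,-1.5,0.5],"delta_rot":[0.002,0,0],"hand":0.5},{"linear":[39,-1.5,0.5],"delta_rot":[0.002,0,0],"hand":0.3},{"linear":[39,-1.5,0.5],"delta_rot":[0.002,0,0],"hand":0.1},{"linear":[39,-1.5,0.5],"delta_rot":[0.002,0,0],"hand":0.05},{"linear":[39,-1.5,0.5],"delta_rot":[0.002,0,0],"hand":0.05}]' 30
python3 - <<'E'
from h import *
np.set_printoptions(precision=4,suppress=True)
s=arm.sense();print(T_tool(s)[:3,3],s['opening'],s['ft_force'],s['wrist_torque'])
E
```

```text
time_s: 3.38
tcp_pos: [0.5307, -0.0663, 0.1219]
ee_rot: [1.531, 1.57, -0.079]
ft_force: [-1.3, 1.4, 3.3]
opening: 0.0136
[ 0.5307 -0.0663  0.1219] 0.013621135540074662 [-1.3414  1.4201  3.3121] [0.261  0.189  0.0569]
```

```bash
python3 -m jog '[{"linear":[4,0,0],"delta_rot":[0,0,0],"hand":0.05},{"linear":[8,0,0],"delta_rot":[0,0,0],"hand":0.05},{"linear":[10,0,0],"delta_rot":[0,0,0],"hand":0.05},{"linear":[10,0,0],"delta_rot":[0,0,0],"hand":0.05}]' 40
python3 - <<'E'
from h import *
np.set_printoptions(precision=4,suppress=True)
s=arm.sense();print(T_tool(s)[:3,3],s['opening'],s['ft_force'],s['wrist_torque'])
E
```

```text
time_s: 3.88
tcp_pos: [0.5307, -0.0663, 0.1123]
ee_rot: [1.437, 1.57, -0.174]
ft_force: [-2.8, 2.3, 9.2]
opening: 0.013
[ 0.5307 -0.0663  0.1123] 0.013047014449230083 [-2.8475  2.2792  9.2048] [0.4451 0.5888 0.109 ]
```

```bash
python3 -m jog '[{"linear":[2,0,0],"delta_rot":[0,0,0],"hand":0.05},{"linear":[2,0,0],"delta_rot":[0,0,0],"hand":0.05}]' 40
python3 - <<'E'
from h import *
np.set_printoptions(precision=4,suppress=True)
s,im,d=snap('wrist','w3');print(T_tool(s)[:3,3],s['opening'],s['ft_force'],s['wrist_torque'])
c,T=campose('wrist',s);P=cloud(c,T,d);z=P[...,2]
m=((z>0.06)&(z<0.128)&(abs(P[...,0]-.531)<.035)&(abs(P[...,1]+.055)<.035)&(d>0))
print(np.histogram(z[m],bins=np.arange(.06,.13,.002)))
E
```

```text
time_s: 4.12
tcp_pos: [0.5308, -0.0663, 0.1118]
ee_rot: [1.27, 1.568, -0.341]
ft_force: [-7.3, 3.0, 23.0]
opening: 0.0129
[ 0.5308 -0.0663  0.1118] 0.012946337789087149 [-7.2538  3.0173 23.0404] [0.6348 1.3068 0.0171]
(array([5051,   99,   76,   85,   87,   94,   89,  103,   91,   95,  123,
        128, 1774, 1716,   37,   48,   70,   95,  131,  158,  163,  180,
        181,  201, 1654, 1713,  171,  184,  207,  191,  154,  137,  135,
        614]), array([0.06 , 0.062, 0.064, 0.066, 0.068, 0.07 , 0.072, 0.074, 0.076,
       0.078, 0.08 , 0.082, 0.084, 0.086, 0.088, 0.09 , 0.092, 0.094,
       0.096, 0.098, 0.1  , 0.102, 0.104, 0.106, 0.108, 0.11 , 0.112,
       0.114, 0.116, 0.118, 0.12 , 0.122, 0.124, 0.126, 0.128]))
```

View pics/w3.png

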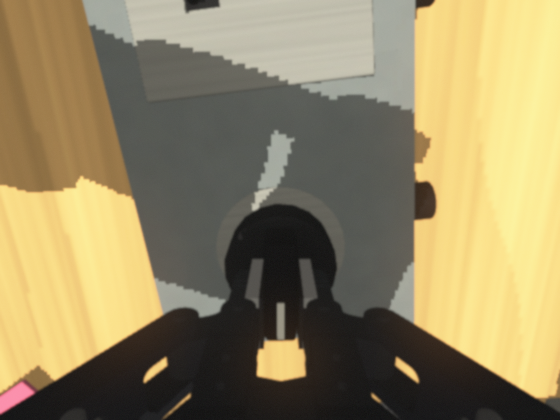

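```bash
python3 -m jog '[{"linear":[0,0,0],"delta_rot":[0.06,0,0],"hand":0.05},{"linear":[0,0,0],"delta_rot":[0.14,0,0],"hand":0.05},{"linear":[0,0,0],"delta_rot":[0.24,0,0],"hand":0.05},{"linear":[0,0,0],"delta_rot":[0.34,0,0],"hand":0.05},{"linear":[0,0,0],"delta_rot":[0.44,0,0],"hand":0.05}]' 40
python3 - <<'E'
from h import *
np.set_printoptions(precision=4,suppress=True)
s=arm.sense();T=T_tool(s);print(T,np.arctan2(T[1,1],T[0,1]),s['opening'],s['ft_force'],s['wrist_torque'])
E
```

```text
time_s: 4.8
tcp_pos: [0.5304, -0.0662, 0.1118]
ee_rot: [1.67, 1.569, -0.383]
ft_force: [-8.6, 3.2, 24.7]
opening: 0.0131
[[ 0.0015  0.8856 -0.4644  0.5304]
 [-0.0006 -0.4644 -0.8856 -0.0662]
 [-1.      0.0016 -0.0002  0.1118]
 [ 0.      0.      0.      1.    ]] -0.4829206324358362 0.01308788455796533 [-8.5627  3.2455 24.7482] [0.6703 1.6953 0.138 ]
```

```bash
python3 -m jog '[{"linear":[0,0,0],"delta_rot":[0.1,0,0],"hand":0.05},{"linear":[0,0,0],"delta_rot":[0.22,0,0],"hand":0.05},{"linear":[0,0,0],"delta_rot":[0.34,0,0],"hand":0.05},{"linear":[0,0,0],"delta_rot":[0.46,0,0],"hand":0.05},{"linear":[0,0,0],"delta_rot":[0.57,0,0],"hand":0.05},{"linear":[0,0,0],"delta_rot":[0.66,0,0],"hand":0.05},{"linear":[0,0,0],"delta_rot":[0.7,0,0],"hand":0.05},{"linear":[0,0,0],"delta_rot":[0.71,0,0],"hand":0.05}]' 40
python3 - <<'E'
from h import *
np.set_printoptions(precision=4,suppress=True)
s,im,d=snap('wrist','w4');T=T_tool(s);print(T,np.arctan2(T[1,1],T[0,1]),s['opening'],s['ft_force'],s['wrist_torque'])
c,T=campose('wrist',s);P=cloud(c,T,d);z=P[...,2]
E
```

```text
time_s: 5.8
tcp_pos: [0.53, -0.0657, 0.1118]
ee_rot: [-3.056, 1.57, 0.466]
ft_force: [-9.8, 5.8, 25.8]
opening: 0.0131
[[ 0.0005  0.3718 -0.9283  0.53  ]
 [ 0.0002 -0.9283 -0.3718 -0.0657]
 [-1.     -0.     -0.0005  0.1118]
 [ 0.      0.      0.      1.    ]] -1.189896265167024 0.01310019783137283 [-9.8282  5.7978 25.8241] [1.0688 1.9117 0.2785]
```

View pics/w4.png

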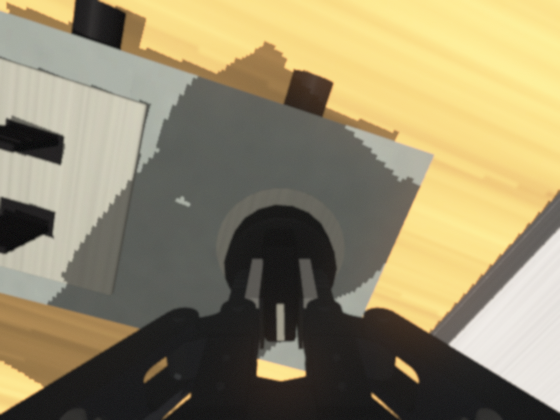

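```bash
python3 -m jog '[{"linear":[-5,0,0],"delta_rot":[0,0,0],"hand":0.05},{"linear":[-10,0,0],"delta_rot":[0,0,0],"hand":0.05},{"linear":[-11,0,0],"delta_rot":[0,0,0],"hand":0.5},{"linear":[-11,0,0],"delta_rot":[0,0,0],"hand":0.5},{"linear":[-40,0,0],"delta_rot":[0,0,0],"hand":0.5},{"linear":[-90,0,0],"delta_rot":[0,0,0],"hand":0.7},{"linear":[-110,0,0],"delta_rot":[0,0,0],"hand":1},{"linear":[-110,0,0],"delta_rot":[0,0,0],"hand":1}]' 30
python3 - <<'E'
from h import *
np.set_printoptions(precision=4,suppress=True)
s,im,d=snap('wrist','w5');T=T_tool(s);print(T,np.arctan2(T[1,1],T[0,1]),s['opening'],s['ft_force'],s['wrist_torque'])
c,T=campose('wrist',s);P=cloud(c,T,d);z=P[...,2]
m=((z>0.108)&(z<0.128)&(abs(P[...,0]-.531)<.035)&(abs(P[...,1]+.065)<.035)&(d>0))
q=P[m];print(len(q),q.mean(0),cv2.minAreaRect(q[:,:2].astype(np.float32)),np.median(q[:,2]))
m=((z>0.076)&(z<0.100)&(abs(P[...,0]-.52)<.04)&(abs(P[...,1]-.069)<.03))
l=cv2.connectedComponentsWithStats(m.astype(np.uint8))
for i in range(1,l[0]):
    if l[2][i,4]>20:
        q=P[l[1]==i];print('tab',l[2][i],q.mean(0),q.min(0),q.max(0))
E
```

```text
time_s: 6.85
tcp_pos: [0.531, -0.0667, 0.2202]
ee_rot: [2.379, 1.568, -0.382]
ft_force: [-0.0, 0.2, -0.9]
opening: 0.0852
[[ 0.0027  0.3715 -0.9284  0.531 ]
 [-0.0011 -0.9284 -0.3715 -0.0667]
 [-1.      0.002  -0.0021  0.2202]
 [ 0.      0.      0.      1.    ]] -1.190183971181486 0.08520702814386091 [-0.0041  0.1734 -0.9461] [ 0.0625  0.0002 -0.0286]
1247 [ 0.5333 -0.0648  0.1197] ((0.5314063429832458, -0.06540632247924805), (0.046160101890563965, 0.013580087572336197), 21.964067459106445) 0.11996457178531222
tab [ 94 120  43  16 367] [0.5457 0.069  0.09  ] [0.5422 0.058  0.0762] [0.5482 0.0822 0.0959]
tab [ 85 180  41  17 421] [0.498  0.0658 0.0884] [0.4944 0.0542 0.076 ] [0.4999 0.0787 0.0956]
```

View pics/w5.png

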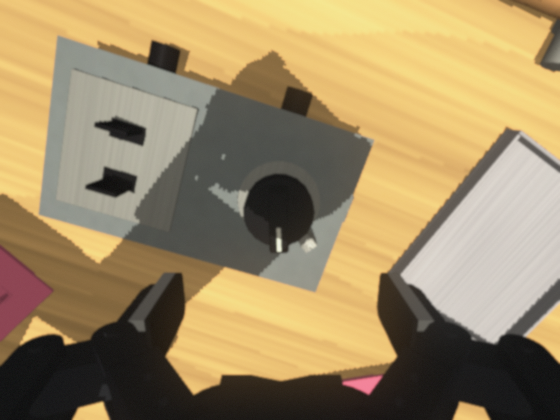

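```bash
python3 -m jog '[{"linear":[0,-15,-5],"delta_rot":[-0.1,0,0],"hand":1},{"linear":[0,-40,-13],"delta_rot":[-0.27,0,0],"hand":1},{"linear":[5,-65,-20],"delta_rot":[-0.45,0,0],"hand":1},{"linear":[10,-90,-28],"delta_rot":[-0.63,0,0],"hand":1},{"linear":[15,-110,-34],"delta_rot":[-0.81,0,0],"hand":1},{"linear":[20,-125,-39],"delta_rot":[-0.99,0,0],"hand":1},{"linear":[20,-130,-40.5],"delta_rot":[-1.17,0,0],"hand":1},{"linear":[20,-130,-40.5],"delta_rot":[-1.269,0,0],"hand":1}]'
python3 -m jog '[{"linear":[0,0,0],"delta_rot":[0,0,0],"hand":1},{"linear":[0,0,0],"delta_rot":[0,0,0],"hand":1}]'
python3 - <<'E'
from h import *
np.set_printoptions(precision=4,suppress=True)
s,im,d=snap('wrist','w6');T=T_tool(s);print(T,np.arctan2(T[1,1],T[0,1]),s['opening'],s['ft_force'],s['wrist_torque'])
c,T=campose('wrist',s);P=cloud(c,T,d);z=P[...,2]
m=((z>0.076)&(z<0.100)&(abs(P[...,0]-.52)<.04)&(abs(P[...,1]-.069)<.03))
l=cv2.connectedComponentsWithStats(m.astype(np.uint8))
for i in range(1,l[0]):
    if l[2][i,4]>20:
        q=P[l[1]==i];print('tab',l[2][i],q.mean(0),q.min(0),q.max(0),cv2.minAreaRect(q[q[:,2]>.09][:,:2].astype(np.float32)))
E
```

```text
time_s: 7.9
tcp_pos: [0.5192, 0.0698, 0.1974]
ee_rot: [-1.739, 1.568, 3.058]
ft_force: [1.7, 0.4, -0.4]
opening: 0.0854
time_s: 8.15
tcp_pos: [0.5196, 0.0693, 0.1985]
ee_rot: [-1.726, 1.569, 3.064]
ft_force: [0.8, -0.0, 0.3]
opening: 0.0854
[[-0.0015  0.997   0.0767  0.5196]
 [ 0.0001  0.0767 -0.9971  0.0693]
 [-1.     -0.0015 -0.0002  0.1985]
 [ 0.      0.      0.      1.    ]] 0.0768188427044361 0.08544308972284224 [ 0.8336 -0.0475  0.2692] [-0.0648  0.0058  0.0311]
tab [245 198   9  38 276] [0.4968 0.0691 0.0904] [0.493  0.0559 0.0761] [0.4994 0.0795 0.0956] ((0.49660640954971313, 0.06771163642406464), (0.0038548477459698915, 0.023331809788942337), 2.7872979640960693)
tab [311 199   8  38 276] [0.5439 0.0727 0.0909] [0.5415 0.0588 0.0772] [0.5479 0.0831 0.0956] ((0.5446337461471558, 0.07093386352062225), (0.004642555955797434, 0.024383598938584328), 4.041646957397461)
```

View pics/w6.png

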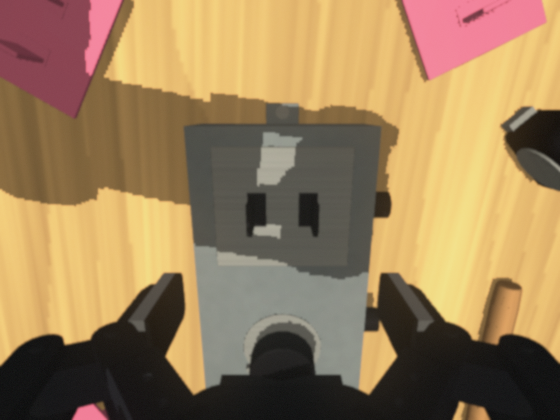

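```bash
python3 -m jog '[{"linear":[25,0.5,0],"delta_rot":[0,0,0],"hand":1},{"linear":[65,1,0],"delta_rot":[0,0,0],"hand":1},{"linear":[95,1,0],"delta_rot":[0,0,0],"hand":0.9},{"linear":[107,1,0],"delta_rot":[0,0,0],"hand":0.8},{"linear":[109,1,0],"delta_rot":[0,0,0],"hand":0.75},{"linear":[109,1,0],"delta_rot":[0,0,0],"hand":0.7},{"linear":[109,1,0],"delta_rot":[0,0,0],"hand":0.7}]' 40
python3 - <<'E'
from h import *
np.set_printoptions(precision=4,suppress=True)
s,im,d=snap('wrist','w7');T=T_tool(s);print(T[:3,3],np.arctan2(T[1,1],T[0,1]),s['opening'],s['ft_force'],s['wrist_torque'])
E
```

```text
time_s: 9.07
tcp_pos: [0.5212, 0.0694, 0.0912]
ee_rot: [1.402, 1.569, -0.09]
ft_force: [0.9, -0.1, 0.7]
opening: 0.0594
[0.5212 0.0694 0.0912] 0.07890986170615993 0.05936457859399765 [ 0.8625 -0.0743  0.7422] [ 0.0171 -0.0515  0.0032]
```

View pics/w7.png

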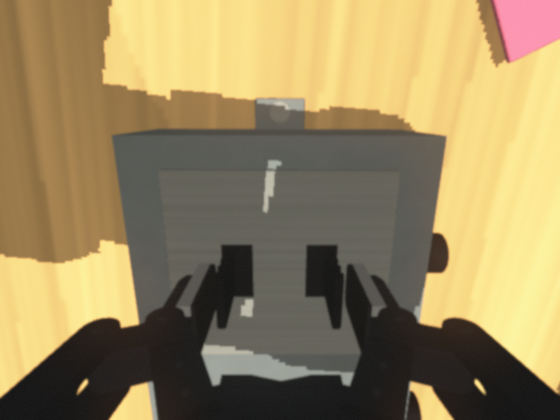

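```bash
python3 -m jog '[{"linear":[2,-0.5,0],"delta_rot":[0,0,0],"hand":0.65},{"linear":[2,-0.5,0],"delta_rot":[0,0,0],"hand":0.55},{"linear":[2,-0.5,0],"delta_rot":[0,0,0],"hand":0.45},{"linear":[2,-0.5,0],"delta_rot":[0,0,0],"hand":0.35},{"linear":[2,-0.5,0],"delta_rot":[0,0,0],"hand":0.35},{"linear":[2,-0.5,0],"delta_rot":[0,0,0],"hand":0.35}]' 45
python3 - <<'E'
from h import *
np.set_printoptions(precision=4,suppress=True)
s,im,d=snap('wrist','w8');T=T_tool(s);print(T[:3,3],np.arctan2(T[1,1],T[0,1]),s['opening'],s['ft_force'],s['wrist_torque'])
E
```

```text
time_s: 9.88
tcp_pos: [0.5205, 0.0694, 0.0896]
ee_rot: [1.292, 1.569, -0.2]
ft_force: [-3.1, 0.3, 14.2]
opening: 0.0362
[0.5205 0.0694 0.0896] 0.07903177306423124 0.03619608218765932 [-3.073   0.2657 14.2314] [-0.0611  0.6557 -0.067 ]
```

View pics/w8.png

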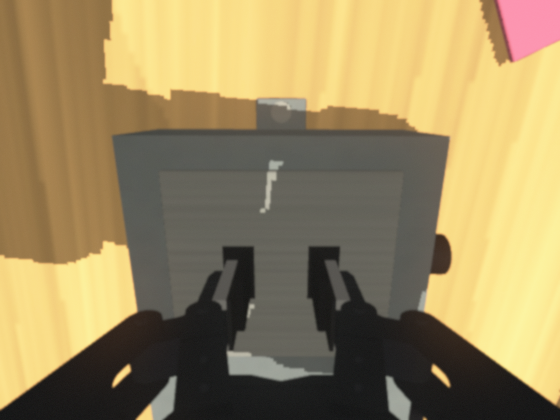

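```bash
python3 -m jog '[{"linear":[-2,0,0],"delta_rot":[0,0,0],"hand":0.35},{"linear":[-5,0,0],"delta_rot":[0,0,0],"hand":0.35},{"linear":[-10,0,0],"delta_rot":[0,0,0],"hand":0.35},{"linear":[-10,0,0],"delta_rot":[0,0,0],"hand":0.35}]' 45
python3 - <<'E'
from h import *
np.set_printoptions(precision=4,suppress=True)
s,im,d=snap('wrist','w9');T=T_tool(s);print(T[:3,3],np.arctan2(T[1,1],T[0,1]),s['opening'],s['ft_force'],s['wrist_torque'])
c,T=campose('wrist',s);P=cloud(c,T,d);print([P[v,u] for u,v in [(200,200),(370,200),(280,180),(280,230),(135,180)]])
E
```

```text
time_s: 10.42
tcp_pos: [0.5204, 0.0694, 0.0986]
ee_rot: [1.372, 1.57, -0.12]
ft_force: [-0.3, -0.7, -2.9]
opening: 0.0358
[0.5204 0.0694 0.0986] 0.07902345975963072 0.03579118429532041 [-0.2826 -0.7004 -2.9218] [-0.0267  0.0061  0.0504]
[array([0.481 , 0.102 , 0.0724]), array([0.5584, 0.1085, 0.0735]), array([0.5168, 0.1143, 0.073 ]), array([0.5187, 0.0906, 0.0731]), array([0.447 , 0.1064, 0.0615])]
```

View pics/w9.png

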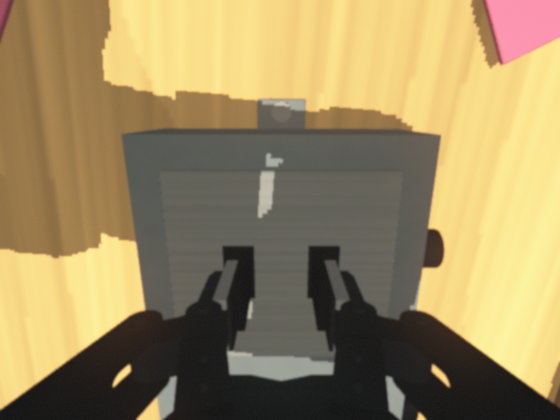

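```bash
python3 -m jog '[{"linear":[-5,0,0],"delta_rot":[0,0,0],"hand":0.35},{"linear":[-15,0,0],"delta_rot":[0,0,0],"hand":0.35},{"linear":[-35,0,0],"delta_rot":[0,0,0],"hand":0.35},{"linear":[-60,0,0],"delta_rot":[0,0,0],"hand":0.35},{"linear":[-85,0,0],"delta_rot":[0,0,0],"hand":0.35},{"linear":[-105,0,0],"delta_rot":[0,0,0],"hand":0.35},{"linear":[-115,0,0],"delta_rot":[0,0,0],"hand":0.35},{"linear":[-115,0,0],"delta_rot":[0,0,0],"hand":0.35}]' 45
python3 - <<'E'
from h import *
np.set_printoptions(precision=4,suppress=True)
s,im,d=snap('wrist','w10');T=T_tool(s);print(T,np.arctan2(T[1,1],T[0,1]),s['opening'],s['ft_force'],s['wrist_torque'])
snap('top','top1')
snap('side','side1')
# tray from w5 and w2-type views
for n,t in (('wrist','w5'),('top','top1'),('side','side1'),('side','side0')):
    im,d,c,T=load(n,t);P=cloud(c,T,d);z=P[...,2]
    m=((z>0.0)&(z<0.01)&(P[...,0]>.44)&(P[...,0]<.68)&(P[...,1]<-.21)&(P[...,1]>-.43)&(d>0))
    g=im.astype(int); sat=g.max(2)-g.min(2); m&=(sat<40)&(g.max(2)>60)
    m=cv2.morphologyEx(m.astype(np.uint8),cv2.MORPH_OPEN,np.ones((3,3)))
    k=max(cv2.findContours(m,0,2)[0],key=cv2.contourArea)
    q=P[k[:,0,1],k[:,0,0]];print(t,cv2.minAreaRect(q[:,:2].astype(np.float32)),np.median(P[m>0][:,2]))
E
```

```text
time_s: 11.48
tcp_pos: [0.5203, 0.0694, 0.2138]
ee_rot: [1.398, 1.57, -0.094]
ft_force: [-0.2, 0.3, -2.3]
opening: 0.0361
[[ 0.001   0.9969  0.0789  0.5203]
 [-0.0001  0.0789 -0.9969  0.0694]
 [-1.      0.001   0.0002  0.2138]
 [ 0.      0.      0.      1.    ]] 0.07899593443820839 0.036111900900101655 [-0.2281  0.3113 -2.2588] [-0.0251 -0.0176  0.0004]
w5 ((0.5548381805419922, -0.32312795519828796), (0.15332335233688354, 0.1928519308567047), 78.87017059326172) 0.004039213710719025
top1 ((0.5577254295349121, -0.3207353949546814), (0.15969882905483246, 0.1911267787218094), 78.80535888671875) 0.0037878689876246208
side1 ((0.5614686608314514, -0.3160030245780945), (0.1571342796087265, 0.1886625438928604), 78.67957305908203) 0.004163259830721744
side0 ((0.5612934827804565, -0.3160667419433594), (0.1565568596124649, 0.18888945877552032), 78.54528045654297) 0.004164713153436916
```

View pics/top1.png

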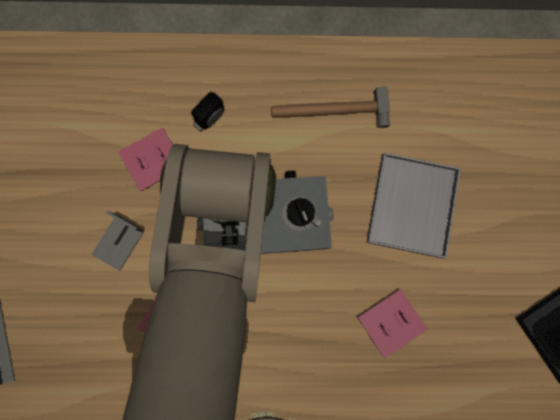

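View pics/side1.png

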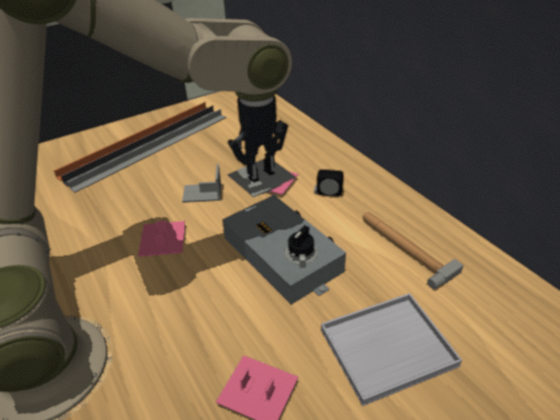

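```bash
python3 -m jog '[{"linear":[0,0,10],"delta_rot":[0.01,0,0],"hand":0.35},{"linear":[0,1,35],"delta_rot":[0.03,0,0],"hand":0.35},{"linear":[0,2,75],"delta_rot":[0.06,0,0],"hand":0.35},{"linear":[0,3,120],"delta_rot":[0.09,0,0],"hand":0.35},{"linear":[0,4,165],"delta_rot":[0.13,0,0],"hand":0.35},{"linear":[0,5,210],"delta_rot":[0.16,0,0],"hand":0.35},{"linear":[0,6,255],"delta_rot":[0.19,0,0],"hand":0.35},{"linear":[0,7,300],"delta_rot":[0.22,0,0],"hand":0.35}]' 45
python3 -m jog '[{"linear":[0,-10,39],"delta_rot":[0.03,0,0],"hand":0.35},{"linear":[0,-17,68],"delta_rot":[0.05,0,0],"hand":0.35},{"linear":[0,-20,84],"delta_rot":[0.05,0,0],"hand":0.35},{"linear":[0,-20,88],"delta_rot":[0.05,0,0],"hand":0.35},{"linear":[0,-20,88],"delta_rot":[0.05,0,0],"hand":0.35},{"linear":[0,-20,88],"delta_rot":[0.05,0,0],"hand":0.35}]' 45
python3 - <<'E'
from h import *
np.set_printoptions(precision=4,suppress=True)
s,im,d=snap('wrist','w11');T=T_tool(s);print(T,np.arctan2(T[1,1],T[0,1]),s['opening'],s['ft_force'],s['wrist_torque'])
E
```

```text
time_s: 12.62
tcp_pos: [0.5506, -0.2313, 0.2128]
ee_rot: [-1.914, 1.57, 2.656]
ft_force: [0.6, 0.5, -1.9]
opening: 0.0359
time_s: 13.38
tcp_pos: [0.5192, -0.3125, 0.2134]
ee_rot: [2.81, 1.571, 1.049]
ft_force: [-0.6, -0.0, -2.9]
opening: 0.0362
[[ 0.0001  0.982  -0.1886  0.5192]
 [ 0.0002 -0.1886 -0.982  -0.3125]
 [-1.      0.0001 -0.0002  0.2134]
 [ 0.      0.      0.      1.    ]] -0.18976223964982852 0.03615589249850947 [-0.5728 -0.0323 -2.8507] [0.0131 0.0345 0.0153]
```

View pics/w11.png

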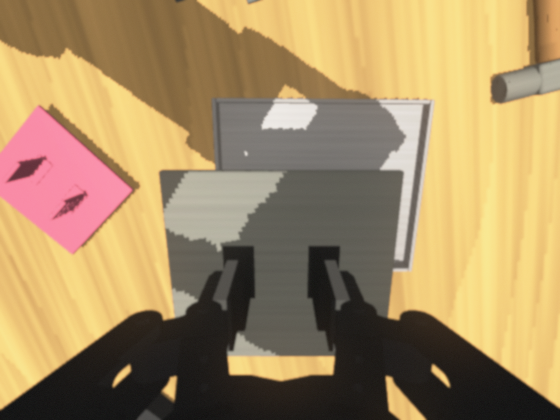

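```bash
python3 -m jog '[{"linear":[5,8,0],"delta_rot":[0,0,0],"hand":0.35},{"linear":[20,22,0],"delta_rot":[0,0,0],"hand":0.35},{"linear":[45,34,-1],"delta_rot":[0,0,0],"hand":0.35},{"linear":[75,39,-1],"delta_rot":[0,0,0],"hand":0.35},{"linear":[100,39,-1],"delta_rot":[0,0,0],"hand":0.35},{"linear":[115,39,-1],"delta_rot":[0,0,0],"hand":0.35},{"linear":[120,39,-1],"delta_rot":[0,0,0],"hand":0.35},{"linear":[120,39,-1],"delta_rot":[0,0,0],"hand":0.35}]' 45
python3 - <<'E'
from h import *
np.set_printoptions(precision=4,suppress=True)
s,im,d=snap('wrist','w12');T=T_tool(s);print(T,np.arctan2(T[1,1],T[0,1]),s['opening'],s['ft_force'],s['wrist_torque'])
c,T=campose('wrist',s);P=cloud(c,T,d);print([P[v,u] for u,v in [(200,200),(370,200),(280,180),(280,230)]])
snap('side','side2')
E
```

```text
time_s: 14.42
tcp_pos: [0.5575, -0.32, 0.0936]
ee_rot: [1.103, 1.57, -0.659]
ft_force: [-0.2, 0.2, -1.3]
opening: 0.0359
[[ 0.0005  0.9818 -0.1898  0.5575]
 [-0.0004 -0.1898 -0.9818 -0.32  ]
 [-1.      0.0006  0.0003  0.0936]
 [ 0.      0.      0.      1.    ]] -0.19099361520843888 0.03589714807364808 [-0.2334  0.1946 -1.3213] [-0.0457 -0.0246  0.0136]
[array([ 0.5282, -0.2782,  0.0668]), array([ 0.6051, -0.2928,  0.0672]), array([ 0.5663, -0.2757,  0.0682]), array([ 0.5617, -0.2994,  0.0672])]
```

View pics/w12.png

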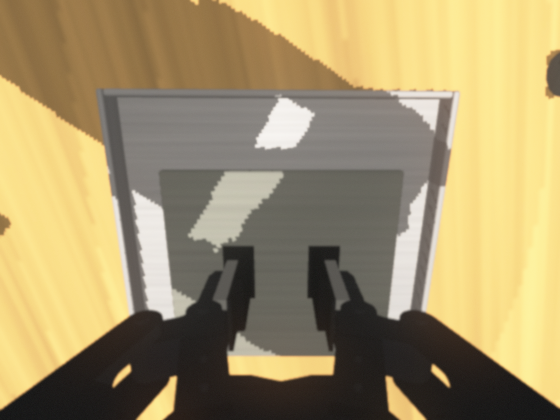

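View pics/side2.png

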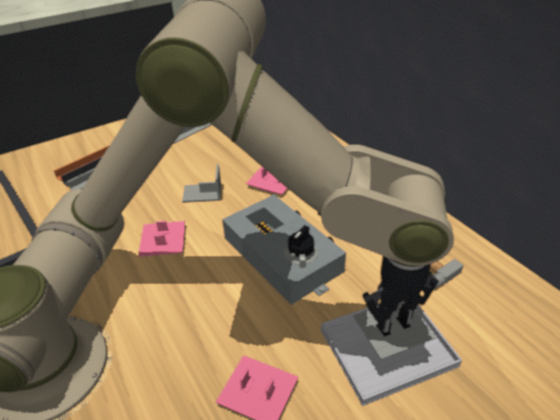

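```bash
python3 -m jog '[{"linear":[10,0,0],"delta_rot":[0,0,0],"hand":0.35},{"linear":[25,0,0],"delta_rot":[0,0,0],"hand":0.35},{"linear":[36,0,0],"delta_rot":[0,0,0],"hand":0.35},{"linear":[42,0,0],"delta_rot":[0,0,0],"hand":0.35},{"linear":[44,0,0],"delta_rot":[0,0,0],"hand":0.35},{"linear":[45,0,0],"delta_rot":[0,0,0],"hand":0.35},{"linear":[45,0,0],"delta_rot":[0,0,0],"hand":0.35}]' 45
python3 -m jog '[{"linear":[1,0,0],"delta_rot":[0,0,0],"hand":0.35},{"linear":[2,0,0],"delta_rot":[0,0,0],"hand":0.35},{"linear":[2,0,0],"delta_rot":[0,0,0],"hand":0.35}]' 45
python3 - <<'E'
from h import *
np.set_printoptions(precision=4,suppress=True)
s,im,d=snap('wrist','w13');T=T_tool(s);print(T[:3,3],s['opening'],s['ft_force'],s['wrist_torque'])
c,T=campose('wrist',s);P=cloud(c,T,d);print([P[v,u] for u,v in [(200,200),(370,200),(280,180),(280,230)]])
E
```

```text
time_s: 15.4
tcp_pos: [0.5574, -0.32, 0.0486]
ee_rot: [1.02, 1.57, -0.742]
ft_force: [-0.2, 0.5, -1.7]
opening: 0.0359
time_s: 15.78
tcp_pos: [0.5573, -0.3199, 0.0468]
ee_rot: [0.996, 1.57, -0.766]
ft_force: [-1.0, 1.5, 2.3]
opening: 0.0362
[ 0.5573 -0.3199  0.0468] 0.03620422918382784 [-1.0431  1.4889  2.2507] [ 0.1945  0.2056 -0.0191]
[array([ 0.5284, -0.2778,  0.0213]), array([ 0.6046, -0.2924,  0.0216]), array([ 0.5661, -0.2755,  0.0218]), array([ 0.5615, -0.2991,  0.021 ])]
```

```bash
python3 -m jog '[{"linear":[0.5,0,0],"delta_rot":[0,0,0],"hand":0.45},{"linear":[0.5,0,0],"delta_rot":[0,0,0],"hand":0.55},{"linear":[0.5,0,0],"delta_rot":[0,0,0],"hand":0.65},{"linear":[0,0,0],"delta_rot":[0,0,0],"hand":0.8},{"linear":[0,0,0],"delta_rot":[0,0,0],"hand":0.9},{"linear":[0,0,0],"delta_rot":[0,0,0],"hand":0.9}]' 20
python3 - <<'E'
from h import *
np.set_printoptions(precision=4,suppress=True)
s,im,d=snap('wrist','w14');T=T_tool(s);print(T[:3,3],s['opening'],s['ft_force'],s['wrist_torque'])
E
```

```text
time_s: 16.58
tcp_pos: [0.5573, -0.3199, 0.0464]
ee_rot: [0.892, 1.571, -0.87]
ft_force: [0.6, 0.6, -0.1]
opening: 0.0771
[ 0.5573 -0.3199  0.0464] 0.07713576381072383 [ 0.6417  0.6035 -0.1004] [ 0.042  -0.0605  0.0379]
```

View pics/w14.png

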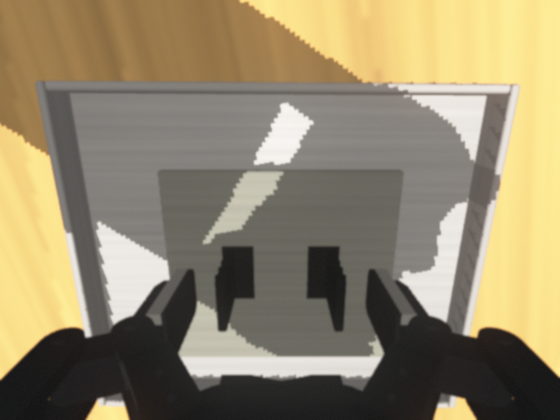

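```bash
python3 -m jog '[{"linear":[-10,0,0],"delta_rot":[0,0,0],"hand":0.9},{"linear":[-40,0,0],"delta_rot":[0,0,0],"hand":0.9},{"linear":[-90,0,0],"delta_rot":[0,0,0],"hand":0.9},{"linear":[-140,0,-20],"delta_rot":[0,0,0],"hand":0.9},{"linear":[-180,0,-50],"delta_rot":[0,0,0],"hand":0.9},{"linear":[-200,-20,-90],"delta_rot":[0,0,0],"hand":0.9},{"linear":[-200,-40,-120],"delta_rot":[0,0,0],"hand":0.9},{"linear":[-200,-40,-120],"delta_rot":[0,0,0],"hand":0.9}]'
python3 -m jog '[{"linear":[0,0,0],"delta_rot":[0,0,0],"hand":0.9},{"linear":[0,0,0],"delta_rot":[0,0,0],"hand":0.9}]'
python3 - <<'E'
from h import *
np.set_printoptions(precision=4,suppress=True)
snap('top','top3');snap('side','side3')
s,im,d=snap('wrist','w15');T=T_tool(s);print(T[:3,3],s['ft_force'],s['joint_velocities'])
cx=np.array([0.5577,-0.32])
for n,t in (('wrist','w15'),('top','top3'),('side','side3')):
    im,d,c,T=load(n,t);P=cloud(c,T,d);z=P[...,2]
    near=(abs(P[...,0]-.558)<.09)&(abs(P[...,1]+.32)<.09)&(d>0)
    m=near&(z>.0165)&(z<.027)
    m=cv2.morphologyEx(m.astype(np.uint8),cv2.MORPH_OPEN,np.ones((7,7)))
    k=cv2.findContours(m,0,2)[0]
    if k:
        k=max(k,key=cv2.contourArea);q=P[k[:,0,1],k[:,0,0]]
        a=P[m>0];co=np.linalg.lstsq(np.c_[a[:,:2]-a[:,:2].mean(0),np.ones(len(a))],a[:,2],rcond=None)[0]
        print(t,'cover',cv2.minAreaRect(q[:,:2].astype(np.float32)),'plane slopes,z',co)
    m=(z>.112)&(z<.128)&(abs(P[...,0]-.531)<.035)&(abs(P[...,1]+.065)<.035)&(d>0)
    if m.sum()>10: print(t,'bar',cv2.minAreaRect(P[m][:,:2].astype(np.float32)),np.median(P[m][:,2]))
E
```

```text
time_s: 17.62
tcp_pos: [0.5402, -0.1925, 0.2479]
ee_rot: [1.311, 1.569, -0.448]
ft_force: [-0.1, -1.3, 0.1]
opening: 0.0772
time_s: 17.88
tcp_pos: [0.541, -0.1954, 0.2461]
ee_rot: [-1.399, 1.571, 3.121]
ft_force: [-0.0, -0.1, -0.4]
opening: 0.0768
[ 0.5409 -0.1952  0.246 ] [-0.8686  0.2463  0.2005] [ 0.004  -0.0027  0.0029  0.0007  0.0016  0.0003]
w15 cover ((0.5576314330101013, -0.31971654295921326), (0.09919251501560211, 0.10986331850290298), 78.9255142211914) plane slopes,z [-0.0002 -0.0009  0.0211]
w15 bar ((0.5307072997093201, -0.06573387235403061), (0.045997194945812225, 0.01453451532870531), 22.861207962036133) 0.1198609207851774
top3 cover ((0.5338221192359924, -0.349431574344635), (0.032324519008398056, 0.03579968959093094), 88.18189239501953) plane slopes,z [0.0543 0.0289 0.0209]
top3 bar ((0.5314527153968811, -0.06607761979103088), (0.046198081225156784, 0.014695551246404648), 22.634157180786133) 0.1193801805422181
side3 cover ((0.5583568811416626, -0.3219810426235199), (0.10088779777288437, 0.1115386039018631), 78.79576873779297) plane slopes,z [0.002  0.0009 0.0211]
side3 bar ((0.5308700799942017, -0.06783639639616013), (0.04819946363568306, 0.015569271519780159), 24.714319229125977) 0.1192628990216692
```

View pics/w15.png

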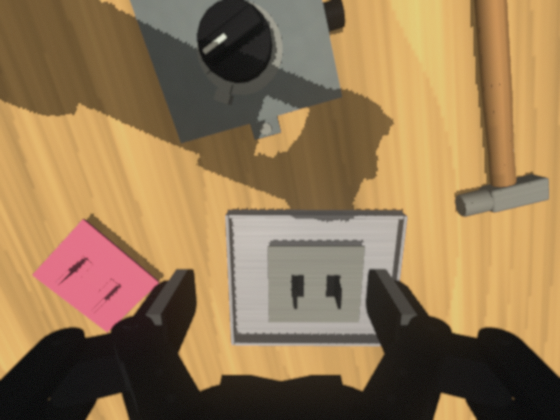

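View pics/side3.png

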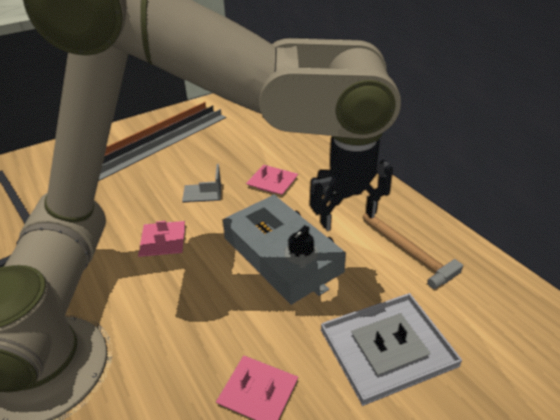

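View pics/top3.png

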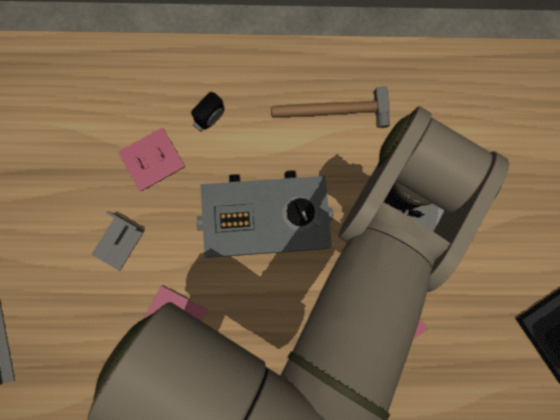

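```bash
python3 -c "
from bench import arm
print(arm.sign_off())"
```

```text
the job is handed in; nothing more can be done
None
```

The box is switched off, and its cover is standing flat in the tray. I handed the job in at about 18 s, and `sign_off` gave no verdict.

**What I did**
- **Knob:** I gripped the bar and pushed it in until it bottomed at about 23 N, with the bar top down from 120 to 110 mm. I turned it clockwise to about 1.27 rad and let it spring back up.
- **Cover:** I squeezed both snap tabs fully in, lifted the cover straight off, carried it over the knob and set it down in the tray, where the force reading showed contact. Then I let go and moved clear.

**Last checks**
- **Knob:** the bar's direction in the wrist view gave about 1.25 rad, and its top was at 0.120 m, so it is fully up.
- **Cover:** in the wrist and side views it lies within about 3 mm of the tray centre. Its plate top is at 0.0211 m, against 0.021 m expected, with a slope of at most 0.002.
- **Robot and bystanders:** wrist force was near zero with the gripper clear of everything. The bracket, tape measure, hammer and pink look-alikes appear unmoved in the pictures, though I did not measure them.

**What disagreed**
- **Top view of the cover:** the last fit was meaningless because the arm hid most of the cover, so I relied on the other two views.
- **Side view of the knob:** it gave the bar's angle about 2° different from the wrist view, which is still off.
- **Tray centre:** the estimates differed by up to 7 mm between views, well inside the 48 mm allowed.
- **Sideways slip:** one carrying move was typed with the wrong sideways sign, which put the cover about 39 mm off line. I corrected it high above the tray before lowering.

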